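# Unload the pinned tray and pile the chip boxes

## Robot

A 7-joint arm with a two-finger parallel gripper is mounted at the origin on a cart in front of the work surface, level with it; the furniture and walls round the work are solid. World frame = base frame: x ahead of the robot, y to its left, z up, the work surface at z = 0. Lengths are in m, angles in rad, forces in N, time in s.
With the tool pointing down it reaches from about 0.35 to 0.9 m from the base axis. Payload 7.2 kg.
Tool frame: the origin (TCP) lies between the finger pads; the fingertips stand 11 mm ahead of it and the grasp point (between the pads) lies 8 mm behind it; z points along the fingers, y is the line along which they close (so a half turn about z gives the same grasp; the last joint's range is limited). The gripper opens to 88 mm and grips with 3 to 60 N. Pads are 20 mm wide; open, the fingers measure 115 mm over their backs; the gripper's body (75 mm by 178 mm) begins 61 mm behind the grasp point.
Start: joints at [1.215, 0.411, -0.013, 1.596, 0.006, 1.134, -0.082], TCP at [0.177, -0.599, 0.234] pointing down, gripper open.
Joint ranges: [-2.95, 2.95], [-0.29, 1.99], [-1.47, 1.44], [0.14, 2.54], [-1.03, 4.17], [0.13, 1.85], [-2.86, 2.86]. Speed limits (rad/s): [2.39, 2.39, 3.01, 3.01, 3.14, 3.14, 3.14].

## Interface

Orientations are given as a unit quaternion [w, x, y, z].
In Python, from plant import manip gives the robot as it stands.
- The arm moves only by the tool carry_out, never from a script. Its argument "rows" is a list of rows, each a list of 6 numbers: the shift along the tool's x, y, z in m, then the turn, a rotation vector about the tool's x, y, z in degrees. In form: [[tx, ty, tz, wx, wy, wz], ...]. A call has 1 to 12 rows; each row shifts and turns the commanded pose from where the row before left it, along the tool's axes as they then stand; what a row does not reach is not made up. A row lasts 1/8 s, in which the tool goes at most 62.5 mm and 10.7 degrees, less where a joint would pass 70% of its speed; a pose out of reach is approached as far as the arm can. A call is refused whole if a number of a shift passes 0.0625 or a number of a turn 10.7, either way. A call with a gripper value outside its range is refused whole. "jaw" is the finger opening in m, from 0 to 0.0878, set as the call begins (left out, the last holds). The fingers move at their own pace and stop on an object; the grip force is fixed at half the most. Time passes only in rows, so rows that do not move let the fingers close. It gives the time, the measured TCP pose, the force, the opening and the grip force at its end, in the units of the state.
- manip.state(): the state, without advancing time (a new reading comes with each control period).
- manip.snapshot(name): name is "scene" or "side" or "wrist"; returns the picture (400x640x3 uint8, blue, green, red); there is no depth.
- manip.calibration(name): a dict with "fx", "fy", "cx", "cy" (pixels), "extrinsics" (4x4, takes a point from camera to world coordinates). Camera axes: x right, y down, z forward; pixel columns grow to the right and rows downward; lengths in m; the calibration is good to about 2 mm. The wrist camera is an equidistant fisheye: a pixel r from the principal point sees the ray r / f radians off the axis. A picture is of the moment at which its call begins: read the wrist's pose just before it. calibration takes no time and is no camera call; for the wrist camera it gives the pose at the moment of the call.
- manip.close_job(): hands the job in; it is judged then, once.
Trained networks look in the newest picture that a camera, given by its name, has taken for a name from the list of things; names that differ only in an ending like _2 or _b are one class to them, and where a whole thing is asked for, a point or a joint stands for the part that bears it (a point fixed in the world has none). Each returns a list of dicts, best first, with "confidence" (0 to 1); they miss things now and then, are a little off and sometimes report something else, mostly with a low value. They report only what shows in the picture. A call takes as long as a camera call. They do not tell look-alikes from the thing itself.
- manip.spot_in(camera, thing): "point" ([x, y, z] in m, in world coordinates, good to about 4 mm: the middle of the surface that is visible of it).
- manip.masks_of(camera, thing): "region" (400x640 bool, what is visible of it).
The state is a dict: "clock": time; "qpos": joint angles; "joint_velocities": joint speeds; "effort": joint torques, N m; "eef_pos": TCP position; "tcp_rot": TCP orientation; "force": force on the tool from outside, world axes, zero at the start; "torque": the same for the moment, N m; "grip_width": opening from 0.0 (shut) to 1.0 (fully open); "finger_force": force on a finger pad.
Only numpy, scipy, OpenCV 4.12 (cv2) and the standard library are available. Lean on these libraries where they do the work, as an engineer would, in place of code of your own. Each camera call takes 0.05 s, during which the arm holds its last target. There are 200 camera calls.

## Task

Pull the pin out of the hasp of the covered tray and put the pin in the small open dish, lift the cover off and lay it right side up flat on the free bench. Then stack every square chip box, those that were under the cover and those on the bench, right side up in one neat pile on the small square plate, each box centred on the plate with its sides parallel to the plate's. When the tray is empty, put the cover back on it, fully down over the plinth and the staple; leave the pin in the dish, and the oblong hinged box where it is.

Things in the scene. Friction and masses are not known exactly. Their poses are not given: they have to be found in the camera images.
- tray: fixed rimless base: aluminium plate 118 x 252 x 6 mm (x, y, z; at the -y end it runs on to y = -172, 60 wide) with a grey plinth 84 x 222 mm, top 10 mm above the bench. Origin: underside centre. Up to three chip boxes stand on the plinth at x = 0, y = +67, 0, -67 mm, within 5 mm and 0.08 rad of straight.
- staple (a point): foot of the steel staple, on the bench level, at tray x = 0, y = -141 mm: upright loop 26 mm wide (tray x), 5 thick, 27 high above the bench, opening 16 mm wide, up to 22 mm above the bench.
- lid: loose grey cover, an upside-down shallow box 98 x 244 x 32 mm, 4 mm walls, 0.2 to 0.4 kg. Origin: centre of its lower edge plane; starts on the tray's 6 mm plate with the tray's axes. 3 mm play over the plinth. At its -y end a hasp plate 48 wide (x), 46 long, 4 thick, level with the lower edge; the staple stands through its slot, 34 (x) by 12. Lifts straight up once the pin is out.
- lid_handle (a point): centre of the cover's black bar handle, 57 mm above the cover's origin: bar 12 mm wide (cover x), 82 long (y), 14 high, 18 mm free below it.
- pin: loose pin, 0.04 kg: black flag grip 10 x 16 x 30 mm (x, y, z), steel rod 6 mm thick along its +y, 3.5 mm above its underside, ending 37 mm from the origin. Origin: underside centre of the grip. Starts on the hasp plate, 10 mm above the bench, at tray x = 0, y = -163 mm, tray's axes, rod through the staple; comes out towards tray -y, clear after 22 mm.
- dish: fixed shallow aluminium dish, open on top, 80 x 100 x 16 mm outside (x, y, z), walls and floor 3 mm. Origin: underside centre.
- plate: fixed square steel plate 64 x 64 x 8 mm, dark edge and pale top, on which the pile is built. Origin: underside centre, x and y along its edges.
- plate_top (a point): centre of the plate's top face, 8 mm above the bench.
- cap_box: bystander, to be left alone: oblong grey hinged box 56 x 67 x 21 mm with a yellow label, near the chip boxes on the bench. Origin: underside centre.
- box_a: closed chip box, a flat square box 53 x 53 x 18 mm with black base and grey lid, 0.06 kg; origin at the centre of its underside, z up, x and y along its edges. May be absent. Starts on the tray's plinth, under the cover.
- box_b: closed chip box, a flat square box 53 x 53 x 18 mm with black base and grey lid, 0.06 kg; origin at the centre of its underside, z up, x and y along its edges. May be absent. Starts on the tray's plinth, under the cover.
- box_c: closed chip box, a flat square box 53 x 53 x 18 mm with black base and grey lid, 0.06 kg; origin at the centre of its underside, z up, x and y along its edges. May be absent. Starts on the tray's plinth, under the cover.
- box_d: closed chip box, a flat square box 53 x 53 x 18 mm with black base and grey lid, 0.06 kg; origin at the centre of its underside, z up, x and y along its edges. May be absent. Starts on the open bench.
- box_e: closed chip box, a flat square box 53 x 53 x 18 mm with black base and grey lid, 0.06 kg; origin at the centre of its underside, z up, x and y along its edges. May be absent. Starts on the open bench.
Things that resemble listed ones, but are neither listed nor needed, are in the scene too. What is shaped like the box_d but turquoise is not meant.

How it is judged:
On the way, in this order (a step that is already met when the one before it is completed fails the run):
1. the pin is out of the hasp, clear of the staple (horizontal distance between pin and tray above 0.2 m), for 0.2 s.
2. the cover is off and lies right side up flat on the bench (height (world z) of lid below 0.004 m and angle between lid's own z axis and vertical below 0.06 rad and horizontal distance between lid and tray above 0.1 m and linear speed of lid below 0.02 m/s), for 0.2 s.
At the end, for the whole second after the job is handed in: every chip box within 7 mm of the plate's centre seen from above, parallel to the plate within 0.12 rad, right side up; the cover seated back on the tray (origin under 9 mm high, within 9 mm and 0.08 rad of the tray's); the pin's grip inside the dish, below 22 mm; all at rest (horizontal distance between each of box_a, box_b, box_c, box_d, box_e and plate_top below 0.007 m and angle between each of box_a, box_b, box_c, box_d, box_e's own z axis and vertical below 0.1 rad and linear speed of each of box_a, box_b, box_c, box_d, box_e, lid, pin below 0.02 m/s and (angle between the x axis of box_a and the x axis of plate, either way round below 0.12 rad or angle between the x axis of box_a and the y axis of plate, either way round below 0.12 rad) and (angle between the x axis of box_b and the x axis of plate, either way round below 0.12 rad or angle between the x axis of box_b and the y axis of plate, either way round below 0.12 rad) and (angle between the x axis of box_c and the x axis of plate, either way round below 0.12 rad or angle between the x axis of box_c and the y axis of plate, either way round below 0.12 rad) and (angle between the x axis of box_d and the x axis of plate, either way round below 0.12 rad or angle between the x axis of box_d and the y axis of plate, either way round below 0.12 rad) and (angle between the x axis of box_e and the x axis of plate, either way round below 0.12 rad or angle between the x axis of box_e and the y axis of plate, either way round below 0.12 rad) and horizontal distance between lid and tray below 0.009 m and height (world z) of lid below 0.009 m and angle between lid's own z axis and vertical below 0.04 rad and angle between the y axis of lid and the y axis of tray, either way round below 0.08 rad and x of pin in the frame of dish between -0.037 and 0.037 m and y of pin in the frame of dish between -0.047 and 0.047 m and height (world z) of pin below 0.022 m); the robot touches nothing.
It fails at once if the cap box was moved by more than 50 mm (distance of cap_box from where it was at the start of the episode above 0.05 m).
Of box_a, box_b, box_c, box_d, box_e only 3 to 5 are there at a start; the rules pass over those that are not, and their reading is None.
At some moment in a run one of lid may be knocked a few centimetres aside while the robot is not near it.
Once in a run the grip may slacken for a moment while it holds something.
It also fails if it takes over 210 s, if anything falls off the work surface, if the arm or the gripper's body presses on something with over 40 N, if the wrist force passes 120 N, or if a joint passes its speed limit or range.

## Working session

There is one attempt and no reset: what is moved stays moved. The work goes in short steps, Python scripts to look and compute and a tool call to move; the robot and the scene stay as the last step left them, time stands still between calls to the robot, and variables do not carry over. Pictures are saved under pics/ and viewed, at most 14 in all, crops included, and the job is handed in when it is done.

Besides the shell and the picture viewer there is one more tool, called after "Call:" in YAML: its name, and indented under it one key for each argument. carry_out: Moves the arm, as the interface text tells. Its arguments: {"type":"object","properties":{"rows":{"type":"array","items":{"type":"array","items":{"type":"number"}}},"jaw":{"type":"number"}},"required":["rows"]}

```bash
mkdir -p pics; ls; cat > h.py <<'E'
import numpy as np, cv2
from plant import manip
from scipy.spatial.transform import Rotation as R
def rot(q): return R.from_quat([q[1],q[2],q[3],q[0]])
def proj(cam,P):
    c=manip.calibration(cam);T=np.array(c['extrinsics']);p=(np.atleast_2d(P)-T[:3,3])@T[:3,:3]
    if cam=='wrist':
        r=np.hypot(p[:,0],p[:,1]);th=np.arctan2(r,p[:,2]);k=th/np.maximum(r,1e-9)
        return np.c_[c['fx']*p[:,0]*k+c['cx'],c['fy']*p[:,1]*k+c['cy']]
    return np.c_[c['fx']*p[:,0]/p[:,2]+c['cx'],c['fy']*p[:,1]/p[:,2]+c['cy']]
def unproj(cam,uv,z):
    c=manip.calibration(cam);T=np.array(c['extrinsics']);uv=np.atleast_2d(np.array(uv,float))
    x=(uv[:,0]-c['cx'])/c['fx'];y=(uv[:,1]-c['cy'])/c['fy']
    if cam=='wrist':
        th=np.hypot(x,y);s=np.where(th<1e-9,1,np.sin(th)/np.maximum(th,1e-9));d=np.c_[x*s,y*s,np.cos(th)]
    else: d=np.c_[x,y,np.ones(len(x))]
    d=d@T[:3,:3].T;o=T[:3,3]
    return o+d*((z-o[2])/d[:,2])[:,None]
def delta(target):
    s=manip.state();return rot(s['tcp_rot']).inv().apply(np.array(target)-s['eef_pos'])
def rect(cam,thing,z,i=0):
    m=manip.masks_of(cam,thing);out=[]
    for k in m:
        ys,xs=np.nonzero(k['region'])
        if len(xs)<20: continue
        cs,_=cv2.findContours(k['region'].astype(np.uint8),0,1)
        c=max(cs,key=cv2.contourArea)[:,0,:]
        P=unproj(cam,c,z)[:,:2]*1000
        r=cv2.minAreaRect(P.astype(np.float32));out.append((round(k['confidence'],2),np.round(r[0],1),np.round(r[1],1),round(r[2],1),np.round([xs.mean(),ys.mean()])))
    return out
E
python3 - <<'E'
from h import *
s=manip.state();print(s['eef_pos'],s['tcp_rot'],s['clock'])
for c in ['scene','side','wrist']:
    cv2.imwrite(f'pics/{c}0.png',manip.snapshot(c))
    T=np.array(manip.calibration(c)['extrinsics']);print(c,T[:3,3].round(3),T[:3,2].round(2))
for t in ['tray','lid','lid_handle','pin','dish','plate','plate_top','cap_box','box_d','staple']:
  for c in ['scene','side']:
    print(t,c,[(np.round(d['point'],3).tolist(),round(d['confidence'],2)) for d in manip.spot_in(c,t)])
print(manip.state()['clock'])
E
```

```text
pics
[ 0.17723226 -0.59883605  0.23283018] [-7.74712462e-04  9.89661087e-01  1.43423505e-01 -1.77651128e-04] 0.0
scene [ 0.087 -1.035  0.62 ] [ 0.36  0.79 -0.49]
side [-0.008  0.998  1.042] [ 0.32 -0.71 -0.63]
wrist [ 0.249 -0.578  0.384] [-0.26 -0.08 -0.96]
tray scene [([0.519, 0.156, 0.004], 0.7)]
tray side [([0.506, 0.32, 0.005], 0.72), ([0.55, 0.308, 0.036], 0.58)]
lid scene [([0.55, 0.229, 0.035], 0.86), ([0.447, -0.038, 0.006], 0.26)]
lid side [([0.547, 0.304, 0.037], 0.91), ([0.499, 0.316, 0.008], 0.46)]
lid_handle scene [([0.584, -0.011, 0.0], 0.73), ([0.546, 0.234, 0.033], 0.71), ([0.445, -0.043, 0.008], 0.41), ([0.52, 0.157, 0.006], 0.32)]
lid_handle side [([0.543, 0.307, 0.035], 0.7)]
pin scene []
pin side []
dish scene [([0.583, -0.01, -0.0], 0.85), ([0.518, 0.155, 0.005], 0.7)]
dish side [([0.585, -0.015, 0.004], 0.74)]
plate scene [([0.448, -0.041, 0.012], 0.56)]
plate side [([0.448, -0.031, 0.008], 0.57)]
plate_top scene [([0.452, -0.042, 0.005], 0.66), ([0.441, -0.402, 0.018], 0.21)]
plate_top side [([0.453, -0.03, 0.009], 0.65)]
cap_box scene [([0.444, -0.406, 0.018], 0.64)]
cap_box side [([0.433, -0.279, 0.018], 0.64), ([0.443, -0.382, 0.02], 0.43)]
box_d scene [([0.435, -0.297, 0.016], 0.87), ([0.395, -0.619, 0.02], 0.78)]
box_d side [([0.392, -0.602, 0.018], 0.6), ([0.431, -0.279, 0.019], 0.59)]
staple scene [([0.52, 0.156, 0.003], 0.63)]
staple side [([0.503, 0.314, 0.005], 0.88)]
1.15
```

View pics/scene0.png

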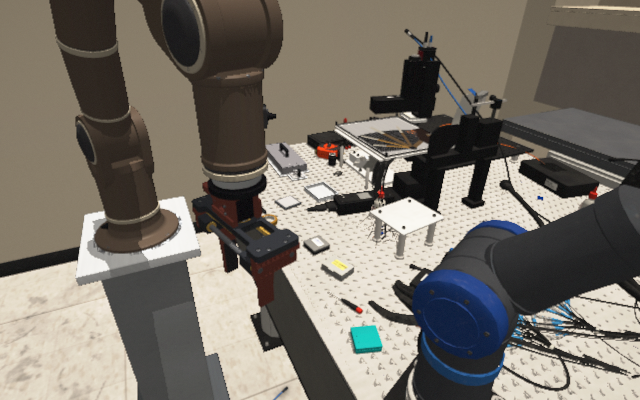

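View pics/side0.png

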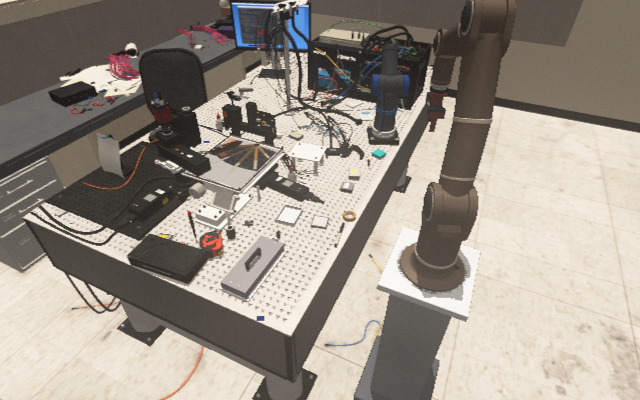

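The scene picture shows the covered tray at about (285,155), the dish at (320,190), the plate at (288,202), one chip box at (316,243), the cap box at (338,268) and the turquoise decoy at (366,338). The side view agrees: cover at (253,265), dish at (289,214), plate at (320,221), box at (347,186). I see only one chip box on the bench.

Call:
carry_out:
  rows:
    - [0.02,-0.02,-0.04,0,0,0]
    - [0.036,-0.046,-0.02,0,0,0]
    - [0.036,-0.046,-0.02,0,0,0]
    - [0.036,-0.046,-0.02,0,0,0]
    - [0.036,-0.046,-0.02,0,0,0]
    - [0.036,-0.046,-0.02,0,0,0]
    - [0.036,-0.046,0,0,0,0]
    - [0.036,-0.046,0,0,0,0]
    - [0.036,-0.046,0,0,0,0]
    - [0.036,-0.046,0,0,0,0]
    - [0.036,-0.046,0,0,0,0]
    - [0.036,-0.046,0,0,0,0]
  jaw: 0.06

```text
clock: 2.65
eef_pos: [0.4273, 0.0249, 0.3741]
tcp_rot: [0.0, 0.99, 0.143, 0.001]
force: [0.5, -1.2, -0.1]
grip_width: 0.682
finger_force: 0.0
```

Call:
carry_out:
  rows:
    - [0,0,0,0,0,-10.5]
    - [0,0,0,0,0,-10.5]
    - [0,0,0,0,0,-10.5]
    - [0,0,0,0,0,-10.5]
    - [0,0,0,0,0,-10.5]
    - [0,0,0,0,0,-10.5]
    - [0,0,0,0,0,-10.5]
    - [0,0,0,0,0,0]

```text
clock: 3.65
eef_pos: [0.4269, 0.0232, 0.3737]
tcp_rot: [0.0, 0.708, 0.707, 0.0]
force: [-0.3, -0.3, 0.1]
grip_width: 0.683
finger_force: 0.0
```

```bash
python3 - <<'E'
from h import *
s=manip.state();print(s['eef_pos'],rot(s['tcp_rot']).as_matrix().round(3),s['clock'],np.round(s['qpos'],2))
cv2.imwrite('pics/w1.png',manip.snapshot('wrist'))
for t,z in [('tray',.006),('lid',.038),('lid_handle',.07),('pin',.03),('dish',.016),('plate',.008),('plate_top',.008),('box_d',.018)]:
    print(t,[(np.round(d['point'],3).tolist(),round(d['confidence'],2)) for d in manip.spot_in('wrist',t)]);print(rect('wrist',t,z))
E
```

```text
[0.42693247 0.02316161 0.37373791] [[ 0.001  1.     0.   ]
 [ 1.    -0.001 -0.   ]
 [-0.     0.    -1.   ]] 3.65 [ 0.53  0.   -0.69  1.78  0.    1.36 -0.16]
tray [([0.51, 0.171, 0.007], 0.73)]
[(0.96, array([508.9, 206.3]), array([ 35. , 200.7]), 8.9, array([376.,  65.]))]
lid [([0.554, 0.225, 0.038], 0.69)]
[(0.83, array([554.3, 210.6]), array([193.7, 102.4]), 88.2, array([398.,  46.]))]
lid_handle [([0.553, 0.219, 0.036], 0.72)]
[(0.81, array([545.8, 203.7]), array([178. ,  97.6]), 89.5, array([398.,  46.]))]
pin []
[]
dish [([0.584, -0.01, 0.007], 0.74), ([0.555, 0.223, 0.035], 0.31)]
[(0.82, array([580.8, -12.9]), array([ 84.5, 106.3]), 6.0, array([406., 183.]))]
plate [([0.45, -0.03, 0.008], 0.69)]
[(0.71, array([453.7, -31.8]), array([63.8, 64.6]), 13.0, array([334., 193.])), (0.64, array([562.4, 217.7]), array([204.7, 109.3]), 89.1, array([398.,  47.])), (0.28, array([503.9, 233.5]), array([146.7,  11.8]), 89.1, array([375.,  56.]))]
plate_top [([0.452, -0.03, 0.008], 0.7)]
[(0.71, array([453.2, -31.2]), array([65.3, 66.4]), 14.1, array([333., 193.]))]
box_d [([0.583, -0.011, 0.005], 0.43)]
[]
```

View pics/w1.png

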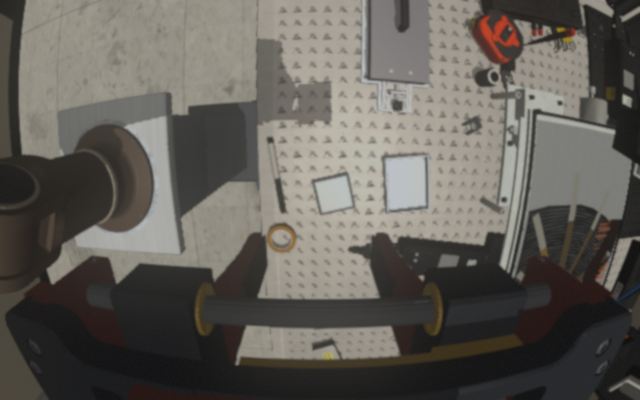

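The cover is at (398,46), with the staple and hasp at about (397,98). The dish is at (406,183), and the plate, turned about 13°, is at (333,193).

Call:
carry_out:
  rows:
    - [0.03,0.04,0.02,0,0,0]
    - [0.03,0.04,0.02,0,0,0]
    - [0.02,0.04,0.03,0,0,0]
    - [0,0,0,0,0,0]
    - [0,0,0,0,0,0]
  jaw: 0.05

```text
clock: 5.12
eef_pos: [0.5467, 0.1032, 0.3036]
tcp_rot: [-0.0, 0.707, 0.707, -0.0]
force: [0.1, -0.4, 0.0]
grip_width: 0.573
finger_force: 0.0
```

```bash
python3 - <<'E'
from h import *
s=manip.state();print(s['eef_pos'])
im=manip.snapshot('wrist');cv2.imwrite('pics/w2.png',im)
cv2.imwrite('pics/w2c.png',cv2.resize(im[0:220,200:480],None,fx=2.8,fy=2.7))
for t,z in [('tray',.006),('lid',.038),('lid_handle',.07),('pin',.04),('staple',.006)]:
    print(t,[(np.round(d['point'],3).tolist(),round(d['confidence'],2)) for d in manip.spot_in('wrist',t)]);print(rect('wrist',t,z))
E
```

```text
[0.54665249 0.10322929 0.30359492]
tray [([0.558, 0.243, 0.037], 0.68), ([0.544, 0.207, 0.008], 0.62)]
[(0.91, array([504.1, 257.4]), array([ 15.7, 200.1]), 1.3, array([322.,  91.]))]
lid [([0.559, 0.246, 0.041], 0.68)]
[(0.75, array([559.1, 231.7]), array([230.1, 100.5]), 88.8, array([327.,  71.]))]
lid_handle [([0.559, 0.243, 0.037], 0.94)]
[(0.92, array([557.8, 227.9]), array([211.7,  93.5]), 88.8, array([327.,  71.]))]
pin [([0.556, 0.132, 0.04], 0.44)]
[(0.66, array([556.5, 125.2]), array([10.8, 27.3]), 0.0, array([325., 154.]))]
staple [([0.541, 0.206, 0.008], 0.96), ([0.559, 0.246, 0.038], 0.64)]
[(0.62, array([503.7, 257.8]), array([ 14.2, 199.6]), 0.9, array([322.,  91.]))]
```

View pics/w2c.png

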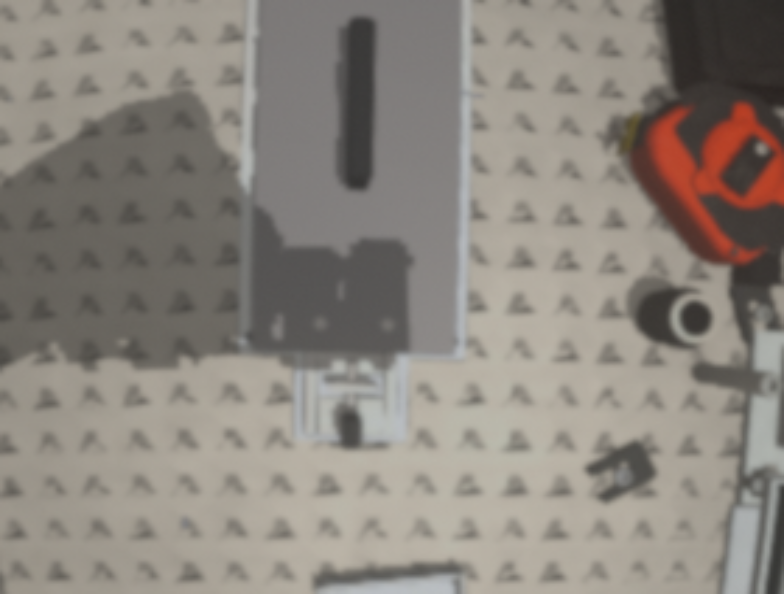

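The crop shows the pin's grip at (348,410), which is (324,152) in the full picture. The staple and hasp are above it, and the handle runs from (362,18) to (356,187).

```bash
python3 - <<'E'
from h import *
f=lambda u,v,z:(unproj('wrist',[[200+u/2.8,v/2.7]],z)[0]*1000).round(1)
print('pin top far/near',f(346,403,.04),f(348,412,.04),f(351,445,.015))
print('handle ends',f(364,17,.07),f(358,187,.07))
print('lid corners',f(258,350,.038),f(464,352,.038),'plate corner',f(244,355,.006),f(466,355,.006))
print('staple top',f(350,362,.027),'hasp',f(296,440,.01),f(407,442,.01))
E
```

```text
pin top far/near [554.4 134.6  40. ] [555.3 130.1  40. ] [557.4 109.6  15. ]
handle ends [562.  322.1  70. ] [559.1 237.9  70. ]
lid corners [512.3 161.3  38. ] [611.1 160.7  38. ] plate corner [502.3 157.5   6. ] [617.1 157.9   6. ]
staple top [556.5 154.4  27. ] hasp [529.  111.6  10. ] [586.6 110.6  10. ]
```

Call:
carry_out:
  rows:
    - [0.015,0.0105,0.03,0,0,1.2]
    - [0,0,0.05,0,0,0]
    - [0,0,0.05,0,0,0]
    - [0,0,0.05,0,0,0]
    - [0,0,0.04,0,0,0]
    - [0,0,0.03,0,0,0]
    - [0,0,0.02,0,0,0]
    - [0,0,0.007,0,0,0]
    - [0,0,0,0,0,0]
    - [0,0,0,0,0,0]
  jaw: 0.05

```text
clock: 6.92
eef_pos: [0.5583, 0.1183, 0.0278]
tcp_rot: [0.001, 0.715, 0.7, 0.001]
force: [-0.5, 0.1, 0.6]
grip_width: 0.572
finger_force: 0.0
```

```bash
python3 - <<'E'
from h import *
s=manip.state();print(s['eef_pos'],s['force'])
im=manip.snapshot('wrist')
cv2.imwrite('pics/w3.png',cv2.resize(im[100:400,160:480],None,fx=2,fy=2))
E
```

```text
[0.55826229 0.11834145 0.02775478] [-0.53499662  0.12110294  0.63495147]
```

View pics/w3.png

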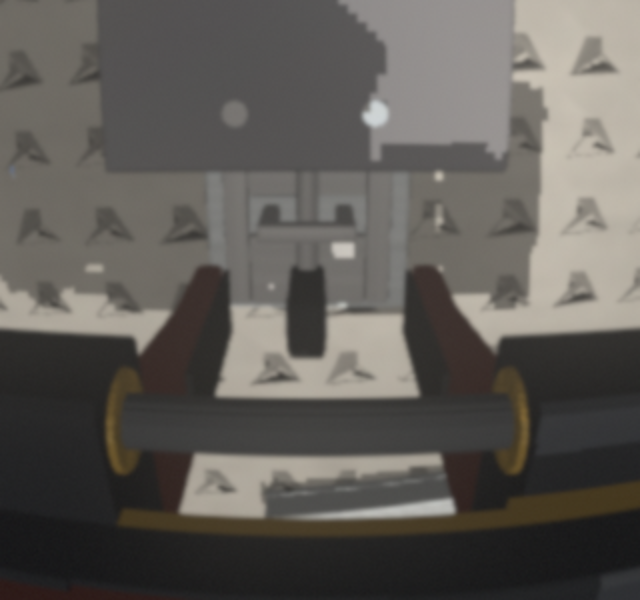

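The grip at (308,310) sits between the fingers, about 3 mm left of centre.

Call:
carry_out:
  rows:
    - [0,-0.0035,0.001,0,0,0]
    - [0,0,0,0,0,0]

```text
clock: 7.22
eef_pos: [0.5538, 0.1181, 0.0259]
tcp_rot: [0.0, 0.715, 0.7, 0.0]
force: [-0.2, -0.7, 0.1]
grip_width: 0.571
finger_force: 0.0
```

Call:
carry_out:
  rows:
    - [0,0,0,0,0,0]
    - [0,0,0,0,0,0]
    - [0,0,0,0,0,0]
    - [0,0,0,0,0,0]
    - [0,0,0,0,0,0]
    - [0,0,0,0,0,0]
  jaw: 0.0

```text
clock: 7.98
eef_pos: [0.554, 0.1182, 0.0256]
tcp_rot: [0.0, 0.715, 0.7, -0.0]
force: [0.0, -0.6, -0.1]
grip_width: 0.112
finger_force: 30.0
```

Call:
carry_out:
  rows:
    - [-0.006,0,0,0,0,0]
    - [-0.01,0,0,0,0,0]
    - [-0.012,0,0,0,0,0]
    - [-0.012,0,0,0,0,0]
    - [0,0,-0.02,0,0,0]
    - [0,0,-0.04,0,0,0]
    - [-0.035,0.01,0,0,0,0]
    - [-0.035,0.011,0,0,0,0]
    - [-0.035,0.011,0,0,0,0]
    - [0,0,0,0,0,0]
    - [0,0,0,0,0,0]

```text
clock: 9.35
eef_pos: [0.5831, -0.0265, 0.0867]
tcp_rot: [0.0, 0.714, 0.7, 0.001]
force: [-0.7, 0.5, -0.8]
grip_width: 0.115
finger_force: 30.0
```

```bash
python3 - <<'E'
from h import *
s=manip.state();print(s['eef_pos'],s['force'],s['grip_width'])
im=manip.snapshot('wrist')
cv2.imwrite('pics/w4.png',cv2.resize(im[100:400,160:480],None,fx=2,fy=2))
E
```

```text
[ 0.58305484 -0.02650991  0.08665105] [-0.68291159  0.51604671 -0.81321967] 0.1149842473189284
```

View pics/w4.png

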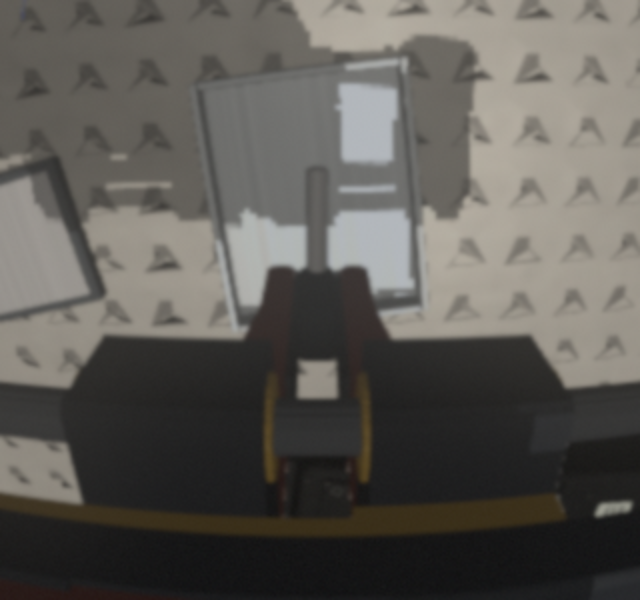

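The pin is held with its rod at (316,215), over the dish, whose corners are at about (195,85), (405,60), (425,310) and (235,325). I'll lower and release it.

Call:
carry_out:
  rows:
    - [0.003,0,0.025,0,0,0]
    - [0,0,0.022,0,0,0]
    - [0,0,0.012,0,0,0]
    - [0,0,0.006,0,0,0]
    - [0,0,0,0,0,0]

```text
clock: 10.02
eef_pos: [0.583, -0.024, 0.0208]
tcp_rot: [-0.0, 0.714, 0.7, 0.0]
force: [-0.6, -0.0, -0.7]
grip_width: 0.113
finger_force: 30.0
```

Call:
carry_out:
  rows:
    - [0,0,0,0,0,0]
    - [0,0,0,0,0,0]
    - [0,0,0,0,0,0]
    - [0,0,-0.01,0,0,0]
    - [0,0,-0.04,0,0,0]
    - [0,0,-0.05,0,0,0]
    - [0,0,-0.05,0,0,0]
    - [0.05,-0.005,0,0,0,0]
    - [0.06,-0.005,0,0,0,0]
    - [0.06,-0.005,0,0,0,0]
    - [0.06,-0.005,0,0,0,0]
    - [0,0,0,0,0,0]
  jaw: 0.026

```text
clock: 11.52
eef_pos: [0.5658, 0.2128, 0.1719]
tcp_rot: [-0.001, 0.711, 0.703, 0.001]
force: [-0.7, -0.3, 0.2]
grip_width: 0.296
finger_force: 0.0
```

```bash
python3 - <<'E'
from h import *
s=manip.state();print(s['eef_pos'],s['force'],s['grip_width'])
im=manip.snapshot('wrist');cv2.imwrite('pics/w5.png',im)
for t,z in [('lid',.038),('lid_handle',.07),('pin',.03)]:
    print(t,rect('wrist',t,z))
E
```

```text
[0.56581825 0.21284503 0.17193753] [-0.67491884 -0.32103621  0.18390013] 0.2955186231911498
lid [(0.69, array([560.6, 260.4]), array([271.7,  98.5]), 88.3, array([310., 122.]))]
lid_handle [(0.79, array([562.5, 260.6]), array([241.9,  88. ]), 88.1, array([310., 123.]))]
pin []
```

View pics/w5.png

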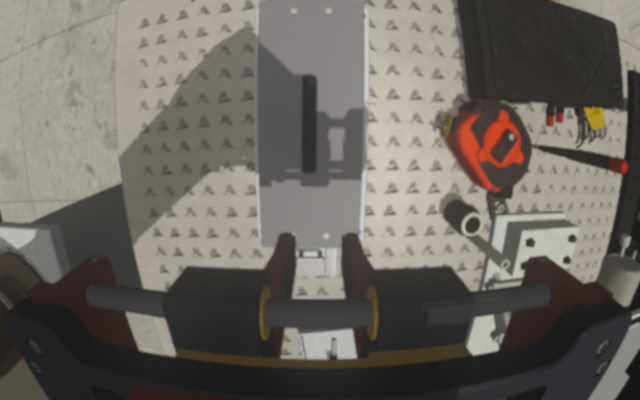

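The handle runs from (310,75) to (309,172). The pin shows in the dish at (334,347). The bench to the left of the tray is free.

```bash
python3 - <<'E'
from h import *
f=lambda u,v,z:(unproj('wrist',[[u,v]],z)[0]*1000).round(1)
print('handle',f(310,75,.07),f(309,172,.07))
print('bench edge',f(122,40,0),f(118,90,0),f(125,200,0))
print('pin',f(334,347,.03))
print('lid corners',f(260,235,.038),f(363,243,.038),f(259,5,.038),f(363,5,.038))
print('plate edges',f(256,150,.006),f(367,150,.006), f(258,240,.006),f(364,240,.006))
# pen from first wrist view: same camera relative pose
c=manip.calibration('wrist');T=np.array(c['extrinsics']);s=manip.state()
rel=rot(s['tcp_rot']).inv().apply(T[:3,3]-s['eef_pos']);Rr=rot(s['tcp_rot']).as_matrix().T@T[:3,:3]
R0=np.array([[0,1,0],[1,0,0],[0,0,-1.]]);o=np.array([.4269,.0232,.3737])+R0@rel
for uv in [(269,138),(282,212),(262,60),(258,200)]:
    x=(uv[0]-c['cx'])/c['fx'];y=(uv[1]-c['cy'])/c['fy'];th=np.hypot(x,y)
    d=R0@Rr@np.array([x*np.sin(th)/th,y*np.sin(th)/th,np.cos(th)]);print(uv,(o+d*(-o[2]/d[2])).round(3))
E
```

```text
handle [564.6 313.3  70. ] [561.6 233.8  70. ]
bench edge [340.3 393.4   0. ] [334.2 331.8   0. ] [327.9 196.6   0. ]
pin [583.4  10.5  30. ]
lid corners [509.5 166.1  38. ] [612.3 155.2  38. ] [518.  389.9  38. ] [614.1 386.6  38. ]
plate edges [505.1 247.3   6. ] [619.7 244.3   6. ] [499.8 147.4   6. ] [618.  144.9   6. ]
(269, 138) [0.343 0.064 0.   ]
(282, 212) [ 0.362 -0.068  0.   ]
(262, 60) [0.332 0.199 0.   ]
(258, 200) [ 0.32  -0.045  0.   ]
```

Call:
carry_out:
  rows:
    - [0.03,-0.003,0,0,0,0.8]
    - [0.034,-0.003,0,0,0,0]
    - [0,0,0.03,0,0,0]
    - [0,0,0.03,0,0,0]
    - [0,0,0,0,0,0]
    - [0,0,0,0,0,0]
  jaw: 0.05

```text
clock: 12.48
eef_pos: [0.5646, 0.2693, 0.1117]
tcp_rot: [0.0, 0.72, 0.694, 0.0]
force: [0.1, -0.7, 0.2]
grip_width: 0.571
finger_force: 0.0
```

```bash
python3 - <<'E'
from h import *
s=manip.state();print(s['eef_pos'],s['force'],s['grip_width'],rot(s['tcp_rot']).as_matrix().round(3)[:2])
im=manip.snapshot('wrist');cv2.imwrite('pics/w6.png',cv2.resize(im[100:400,160:480],None,fx=2,fy=2))
E
```

```text
[0.56459335 0.26925328 0.11173396] [ 0.07913492 -0.69174539  0.16321662] 0.5714766559030968 [[ 0.037  0.999  0.001]
 [ 0.999 -0.037  0.   ]]
```

View pics/w6.png

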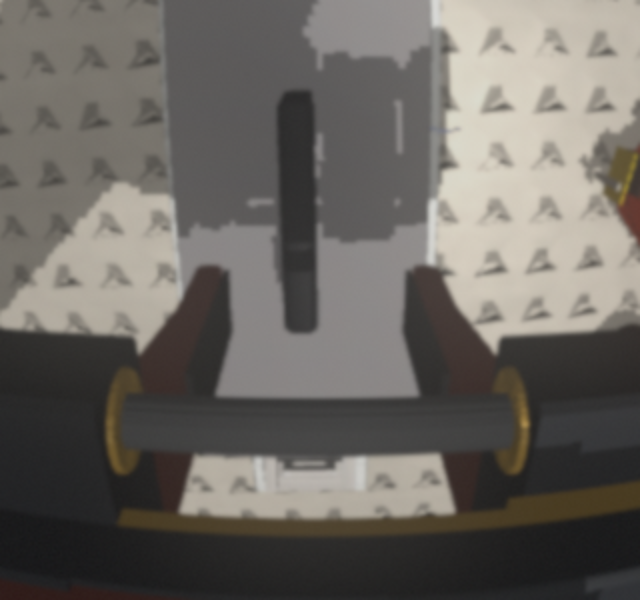

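The handle runs from (296,92) to (300,330), about 5–6 mm left of the finger midline at 320. I'll work out the offset.

```bash
python3 - <<'E'
from h import *
f=lambda u,v,z:(unproj('wrist',[[160+u/2,100+v/2]],z)[0]*1000).round(1)
a,b=f(296,92,.07),f(301,331,.07);print(a,b)
c=(a+b)/2000;print(c,delta([c[0],c[1],.058]))
E
```

```text
[560.8 326.4  70. ] [558.7 244.1  70. ]
[0.55975 0.28525 0.07   ] [ 0.01532063 -0.00558781  0.05411263]
```

Call:
carry_out:
  rows:
    - [0.013,-0.0055,0,0,0,-0.5]
    - [0,0,0.03,0,0,0]
    - [0,0,0.018,0,0,0]
    - [0,0,0.006,0,0,0]
    - [0,0,0,0,0,0]
    - [0,0,0,0,0,0]

```text
clock: 13.28
eef_pos: [0.5591, 0.2836, 0.0574]
tcp_rot: [0.0, 0.716, 0.698, 0.001]
force: [-0.7, 0.1, -0.8]
grip_width: 0.57
finger_force: 0.0
```

Call:
carry_out:
  rows:
    - [0,0,0,0,0,0]
    - [0,0,0,0,0,0]
    - [0,0,0,0,0,0]
    - [0,0,0,0,0,0]
    - [0,0,0,0,0,0]
    - [0,0,0,0,0,0]
  jaw: 0.0

```text
clock: 14.02
eef_pos: [0.5587, 0.2832, 0.0567]
tcp_rot: [0.0, 0.716, 0.698, 0.0]
force: [-0.2, 0.3, -0.2]
grip_width: 0.133
finger_force: 30.0
```

Call:
carry_out:
  rows:
    - [0,0,-0.01,0,0,0]
    - [0,0,-0.015,0,0,0]
    - [0,0,-0.025,0,0,0]
    - [0,0,-0.025,0,0,0]
    - [-0.01,-0.03,0,0,0,0]
    - [-0.01,-0.03,0,0,0,0]
    - [-0.01,-0.03,0,0,0,0]
    - [-0.01,-0.028,0,0,0,0]
    - [0,0,0,0,0,0]
    - [0,0,0,0,0,0]

```text
clock: 15.28
eef_pos: [0.4407, 0.2467, 0.1325]
tcp_rot: [0.0, 0.716, 0.698, 0.001]
force: [-0.1, -0.2, -2.6]
grip_width: 0.14
finger_force: 30.0
```

```bash
python3 - <<'E'
from h import *
s=manip.state();print(s['eef_pos'],s['force'],s['grip_width'],s['finger_force'])
c=manip.snapshot('side');cv2.imwrite('pics/s6.png',cv2.resize(c[130:320,180:420],None,fx=3,fy=3))
E
```

```text
[0.44065289 0.24668995 0.13254769] [-0.10257573 -0.18897635 -2.61287305] 0.13982108880828045 29.994815289974213
```

View pics/s6.png

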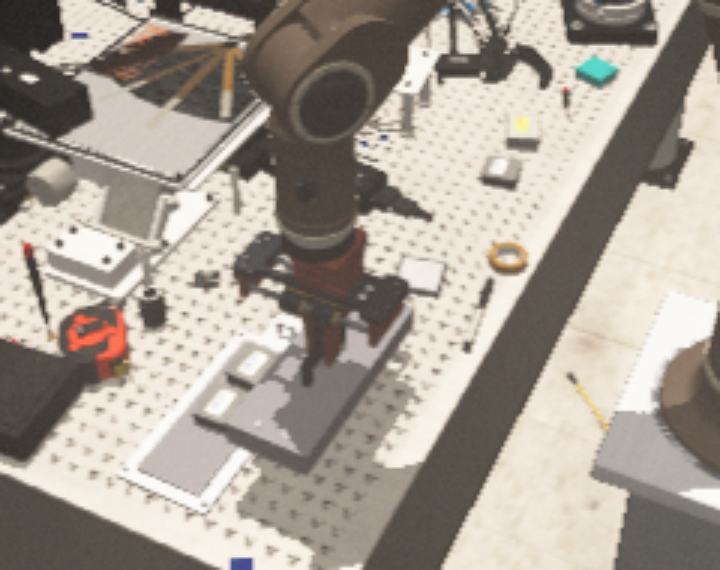

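The cover is held, clear of the tray. Two boxes are on the plinth, at (252,360) and (222,400); the far third slot is empty. So there are three boxes in all: two on the plinth and one on the bench. Next I lower the cover.

Call:
carry_out:
  rows:
    - [0,0,0.03,0,0,0]
    - [0,0,0.025,0,0,0]
    - [0,0,0.015,0,0,0]
    - [0,0,0.008,0,0,0]
    - [0,0,0.003,0,0,0]
    - [0,0,0,0,0,0]
    - [0,0,0,0,0,0]
    - [0,0,0,0,0,0]

```text
clock: 16.32
eef_pos: [0.4399, 0.2464, 0.051]
tcp_rot: [0.0, 0.716, 0.698, 0.0]
force: [0.1, 0.1, -3.3]
grip_width: 0.138
finger_force: 30.0
```

Call:
carry_out:
  rows:
    - [0,0,0,0,0,0]
    - [0,0,0,0,0,0]
    - [0,0,0,0,0,0]
    - [0,0,0,0,0,0]
    - [0,0,-0.03,0,0,0]
    - [0,0,-0.05,0,0,0]
    - [0,0.05,-0.04,0,0,0]
    - [-0.03,0.05,-0.03,0,0,0]
    - [-0.03,0.02,-0.03,0,0,0]
    - [0,0,0,0,0,0]
    - [0,0,0,0,0,0]
  jaw: 0.085

```text
clock: 17.7
eef_pos: [0.5536, 0.1852, 0.2277]
tcp_rot: [-0.0, 0.716, 0.698, -0.0]
force: [-0.1, 0.3, -0.0]
grip_width: 0.969
finger_force: 0.0
```

```bash
python3 - <<'E'
from h import *
s=manip.state();print(s['eef_pos'],s['force'],s['grip_width'])
im=manip.snapshot('wrist');cv2.imwrite('pics/w7.png',im)
for t,z in [('lid',.032),('box_a',.028)]:
    print(t,rect('wrist',t,z),[(np.round(d['point'],3).tolist(),round(d['confidence'],2)) for d in manip.spot_in('wrist',t)])
E
```

```text
[0.55362496 0.18521331 0.22771462] [-0.05677474  0.31557536 -0.04182038] 0.9692959793774337
lid [] [([0.45, 0.252, 0.032], 0.96)]
box_a [(0.93, array([553.9, 217.8]), array([53.5, 54.5]), 86.6, array([318., 155.])), (0.78, array([555. , 284.8]), array([53. , 52.9]), 1.9, array([318.,  96.]))] [([0.556, 0.286, 0.025], 0.72), ([0.551, 0.219, 0.026], 0.71)]
```

View pics/w7.png

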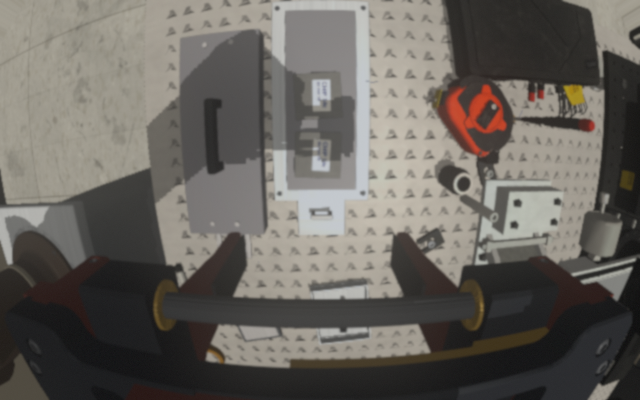

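The cover lies flat on the bench, with its handle at (212,135). The pin is in the dish at (343,325). Two chip boxes are on the plinth, at (318,155) and (318,96).

Call:
carry_out:
  rows:
    - [0.02,0,0.03,0,0,1.9]
    - [0.013,0,0.04,0,0,0]
    - [0,0,0.03,0,0,0]
    - [0,0,0,0,0,0]
    - [0,0,0,0,0,0]
  jaw: 0.07

```text
clock: 18.58
eef_pos: [0.5561, 0.2183, 0.1293]
tcp_rot: [0.0, 0.728, 0.686, 0.0]
force: [-0.6, 0.2, 0.2]
grip_width: 0.797
finger_force: 0.0
```

```bash
cat > look.py <<'E'
from h import *
import sys
s=manip.state();M=rot(s['tcp_rot']).as_matrix();print(np.round(s['eef_pos'],4),'yaw',np.degrees(np.arctan2(M[1,0],M[0,0])).round(2),s['grip_width'],s['clock'])
im=manip.snapshot('wrist')
if len(sys.argv)>3: cv2.imwrite(sys.argv[3],im)
for k in rect('wrist',sys.argv[1],float(sys.argv[2])): print(k)
E
python3 look.py box_a .028
```

```text
[0.5561 0.2183 0.1293] yaw 86.61 0.7968023225010741 18.575
(0.85, array([556.6, 284.6]), array([53.5, 55.9]), 1.1, array([313., 127.]))
```

Call:
carry_out:
  rows:
    - [0,0,0.04,0,0,0]
    - [0,0,0.035,0,0,0]
    - [0,0,0.02,0,0,0]
    - [0,0,0.0103,0,0,0]
    - [0,0,0,0,0,0]
    - [0,0,0,0,0,0]

```text
clock: 19.42
eef_pos: [0.5565, 0.2181, 0.0241]
tcp_rot: [0.0, 0.728, 0.686, 0.001]
force: [-0.2, 0.3, 2.0]
grip_width: 0.799
finger_force: 0.0
```

Call:
carry_out:
  rows:
    - [0,0,0,0,0,0]
    - [0,0,0,0,0,0]
    - [0,0,0,0,0,0]
    - [0,0,0,0,0,0]
    - [0,0,0,0,0,0]
  jaw: 0.0

```text
clock: 20.05
eef_pos: [0.556, 0.2178, 0.0235]
tcp_rot: [0.0, 0.728, 0.686, 0.0]
force: [-0.6, -0.7, 6.1]
grip_width: 0.599
finger_force: 30.0
```

Call:
carry_out:
  rows:
    - [0,0,-0.03,0,0,0]
    - [0,0,-0.06,0,0,0]
    - [0,0,-0.06,0,0,0]
    - [-0.048,-0.011,-0.02,0,0,0]
    - [-0.048,-0.011,0,0,0,0]
    - [-0.048,-0.011,0,0,0,0]
    - [-0.048,-0.011,0,0,0,0]
    - [-0.048,-0.011,0,0,0,0]
    - [-0.048,-0.011,0,0,0,0]
    - [-0.045,-0.01,0,0,0,0]
    - [0,0,0,0,0,0]
    - [0,0,0,0,0,0]

```text
clock: 21.55
eef_pos: [0.4602, -0.1096, 0.193]
tcp_rot: [-0.0, 0.728, 0.686, 0.0]
force: [-0.7, -0.3, -0.0]
grip_width: 0.6
finger_force: 30.0
```

```bash
python3 look.py plate .008 pics/w8.png; python3 look.py plate_top .008
```

```text
[ 0.4602 -0.1096  0.193 ] yaw 86.59 0.6002519383792605 21.55
(0.84, array([453.9, -32.2]), array([63.7, 63.2]), 12.9, array([308., 116.]))
(0.42, array([583.7, -12.3]), array([ 86.3, 104.5]), 6.4, array([422.,  95.]))
[ 0.4605 -0.1088  0.1931] yaw 86.71 0.6014770459272438 21.65
(0.78, array([453.5, -32.9]), array([65.2, 65.3]), 13.2, array([307., 117.]))
```

View pics/w8.png

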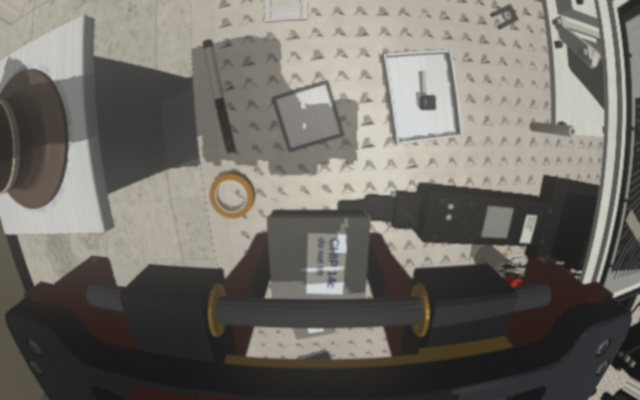

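The plate is at (308,116), turned about 13°. The pin lies in the dish at (426,95). The held box's front edge is at row 211.

```bash
python3 - <<'E'
from h import *
s=manip.state()
for uv in [(270,212),(318,211),(366,212)]:
  print((rot(s['tcp_rot']).inv().apply(unproj('wrist',[uv],s['eef_pos'][2]+.0045)[0]-s['eef_pos'])*1000).round(1))
E
```

```text
[ 28.  -23.8  -4.5]
[28.6  0.3 -4.5]
[28.  24.3 -4.5]
```

Call:
carry_out:
  rows:
    - [0,0,0,0,0,-8.3]
    - [0,0,0,0,0,-8.2]
    - [0.04,0.0055,0,0,0,0]
    - [0.0345,0.005,0.03,0,0,0]
    - [0,0,0.05,0,0,0]
    - [0,0,0.045,0,0,0]
    - [0,0,0,0,0,0]
    - [0,0,0,0,0,0]
    - [0,0,0,0,0,0]

```text
clock: 22.88
eef_pos: [0.4548, -0.0352, 0.0697]
tcp_rot: [0.001, 0.622, 0.783, 0.001]
force: [-0.5, -0.2, -0.3]
grip_width: 0.6
finger_force: 30.0
```

```bash
python3 - <<'E'
from h import *
s=manip.state();M=rot(s['tcp_rot']).as_matrix();print(s['eef_pos'],np.degrees(np.arctan2(M[1,0],M[0,0])),delta([.454,-.034,.023]))
E
```

```text
[ 0.45483756 -0.03523148  0.06972796] 103.08307673845532 [ 0.00144803 -0.00066996  0.04672446]
```

Call:
carry_out:
  rows:
    - [0.001,-0.0005,0.025,0,0,0]
    - [0,0,0.015,0,0,0]
    - [0,0,0.0062,0,0,0]
    - [0,0,0,0,0,0]
    - [0,0,0,0,0,0]

```text
clock: 23.5
eef_pos: [0.4531, -0.0344, 0.0222]
tcp_rot: [0.0, 0.622, 0.783, 0.0]
force: [-0.6, 0.2, -0.7]
grip_width: 0.604
finger_force: 30.0
```

Call:
carry_out:
  rows:
    - [0,0,0,0,0,0]
    - [0,0,0,0,0,0]
    - [0,0,0,0,0,0]
    - [0,0,-0.02,0,0,0]
    - [0,0,-0.05,0,0,0]
    - [0,0,-0.05,0,0,0]
    - [-0.05,0.003,-0.05,0,0,0]
    - [-0.05,0,0,0,0,0]
    - [0,0,0,0,0,0]
    - [0,0,0,0,0,0]
  jaw: 0.07

```text
clock: 24.75
eef_pos: [0.4762, -0.125, 0.1856]
tcp_rot: [-0.001, 0.622, 0.783, 0.0]
force: [0.1, 0.4, -0.4]
grip_width: 0.798
finger_force: 0.0
```

```bash
python3 look.py box_a .026 pics/w9.png; python3 look.py plate .008
```

```text
[ 0.4762 -0.125   0.1856] yaw 103.08 0.7980074617557767 24.75
(0.9, array([ 442.9, -255.6]), array([40.3, 22.1]), 11.0, array([266., 290.]))
(0.84, array([453.9, -35.4]), array([54.2, 53.6]), 14.2, array([317., 101.]))
[ 0.4763 -0.1241  0.1857] yaw 103.2 0.7988017815982393 24.85
(0.8, array([447.9,  -9.5]), array([61.9, 16.5]), 12.0, array([319.,  82.]))
```

Call:
carry_out:
  rows:
    - [-0.046,-0.015,0,0,0,0]
    - [-0.047,-0.015,0,0,0,0]
    - [-0.047,-0.015,0,0,0,0]
    - [-0.047,-0.015,0,0,0,0]
    - [-0.047,-0.015,0,0,0,0]
    - [0,0,0,0,0,0]
    - [0,0,0,0,0,0]

```text
clock: 25.82
eef_pos: [0.4571, -0.3689, 0.1857]
tcp_rot: [-0.0, 0.621, 0.784, 0.0]
force: [-0.8, 0.3, 0.0]
grip_width: 0.796
finger_force: 0.0
```

```bash
python3 look.py box_d .018 pics/w10.png;python3 look.py cap_box .021
```

```text
[ 0.4571 -0.3689  0.1857] yaw 103.17 0.7961911889991232 25.825
(0.71, array([ 406.8, -606. ]), array([69.4, 42. ]), 78.6, array([243., 344.]))
(0.64, array([ 439.4, -287.6]), array([53.6, 53.9]), 10.5, array([319., 109.]))
[ 0.4573 -0.3684  0.186 ] yaw 103.25 0.7957576870494509 25.925
(0.61, array([ 446.3, -395.2]), array([54.8, 71.4]), 21.0, array([303., 209.]))
```

View pics/w10.png

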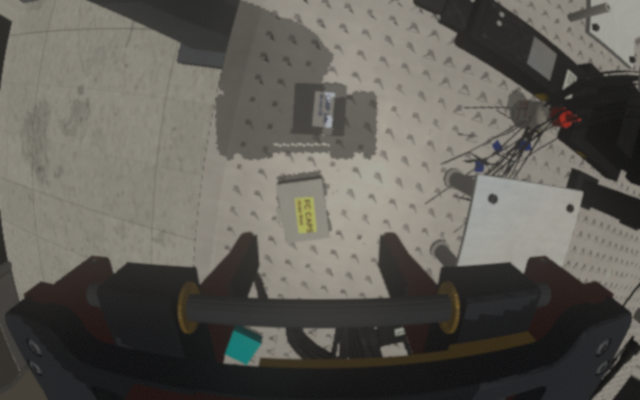

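The box is at (319,109), label up, and the cap box is at (303,209), clear of it.

Call:
carry_out:
  rows:
    - [0,0,0,0,0,2.7]
    - [0.04,-0.0015,0.03,0,0,0]
    - [0.043,-0.0015,0.04,0,0,0]
    - [0,0,0.04,0,0,0]
    - [0,0,0.03,0,0,0]
    - [0,0,0.02,0,0,0]
    - [0,0,0.0115,0,0,0]
    - [0,0,0,0,0,0]
    - [0,0,0,0,0,0]

```text
clock: 27.15
eef_pos: [0.4393, -0.2894, 0.0152]
tcp_rot: [0.001, 0.64, 0.768, 0.0]
force: [-0.5, 0.1, -0.6]
grip_width: 0.796
finger_force: 0.0
```

Call:
carry_out:
  rows:
    - [0,0,0,0,0,0]
    - [0,0,0,0,0,0]
    - [0,0,0,0,0,0]
    - [0,0,0,0,0,0]
    - [0,0,0,0,0,0]
  jaw: 0.0

```text
clock: 27.78
eef_pos: [0.4389, -0.2896, 0.0149]
tcp_rot: [0.0, 0.64, 0.768, -0.0]
force: [-2.0, 0.7, 5.9]
grip_width: 0.601
finger_force: 30.0
```

Call:
carry_out:
  rows:
    - [0,0,-0.03,0,0,0]
    - [0,0,-0.06,0,0,0]
    - [0,0,-0.06,0,0,0]
    - [0.043,0.013,-0.02,0,0,0]
    - [0.043,0.013,0,0,0,0]
    - [0.043,0.013,0,0,0,0]
    - [0.043,0.013,0,0,0,0]
    - [0,0,0,0,0,-2.7]
    - [0,0,0,0,0,0]
    - [0,0,0,0,0,0]

```text
clock: 29.02
eef_pos: [0.4586, -0.1114, 0.1843]
tcp_rot: [-0.0, 0.623, 0.782, -0.0]
force: [0.7, -1.2, -1.7]
grip_width: 0.601
finger_force: 30.0
```

```bash
python3 look.py box_a .026 pics/w11.png; python3 - <<'E'
from h import *
s=manip.state()
im=cv2.imread('pics/w11.png')
cv2.imwrite('pics/w11c.png',cv2.resize(im[60:260,220:420],None,fx=3,fy=3))
E
```

```text
[ 0.4586 -0.1114  0.1843] yaw 102.97 0.6008986144967831 29.025
(0.88, array([453.9, -35.6]), array([54.4, 52.3]), 13.2, array([330., 117.]))
(0.59, array([ 474.6, -181.4]), array([110.6, 117. ]), 13.0, array([318., 250.]))
(0.16, array([439. ,  76.1]), array([47.8, 23. ]), 14.9, array([342.,   8.]))
```

View pics/w11c.png

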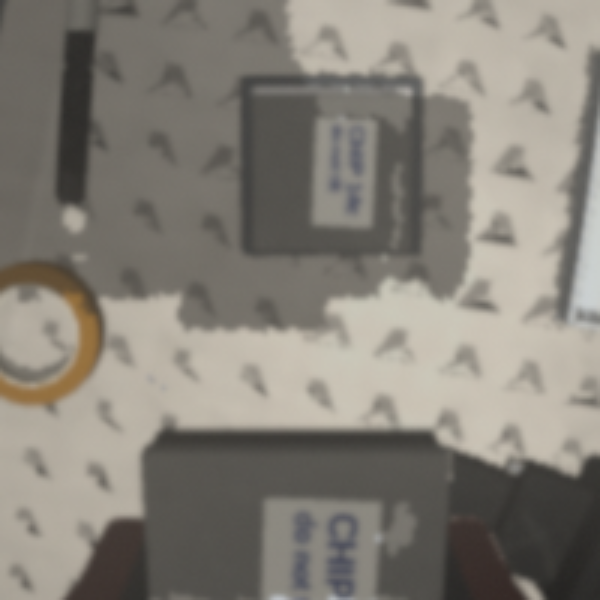

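The first box is centred on the plate, which spans 240–422 by 75–255 in the crop. The held box's front edge is at crop row ~447.

```bash
python3 - <<'E'
from h import *
s=manip.state()
for uv in [(319,204),(319,209)]:
  print((rot(s['tcp_rot']).inv().apply(unproj('wrist',[uv],s['eef_pos'][2]+.0031)[0]-s['eef_pos'])*1000).round(1))
f=lambda u,v,z:(unproj('wrist',[[220+u/3,60+v/3]],z)[0]*1000).round(1)
print([f(*p,.008) for p in [(240,77),(422,77),(422,253),(243,255)]])
c=np.array([.4537,-.0325,0]);tx=rot(s['tcp_rot']).apply([1,0,0])
print(delta([.4537-.002*tx[0],-.0325-.002*tx[1],.026+.0149+.001]))
E
```

```text
[31.7  0.7 -3.1]
[29.1  0.7 -3.1]
[array([416.1, -10. ,   8. ]), array([477.6,   4.7,   8. ]), array([492.3, -56.1,   8. ]), array([430.9, -71.3,   8. ])]
[0.07596841 0.01291698 0.14240437]
```

Call:
carry_out:
  rows:
    - [0.038,0.0065,0,0,0,0]
    - [0.038,0.0065,0.03,0,0,0]
    - [0,0,0.04,0,0,0]
    - [0,0,0.03,0,0,0]
    - [0,0,0.02,0,0,0]
    - [0,0,0.01,0,0,0]
    - [0,0,0,0,0,0]
    - [0,0,0,0,0,0]

```text
clock: 30.12
eef_pos: [0.4548, -0.0339, 0.0551]
tcp_rot: [0.0, 0.622, 0.783, 0.0]
force: [0.1, -0.2, -0.8]
grip_width: 0.601
finger_force: 30.0
```

```bash
python3 - <<'E'
from h import *
s=manip.state();tx=rot(s['tcp_rot']).apply([1,0,0])
print(s['eef_pos'],delta([.4537-.002*tx[0],-.0325-.002*tx[1],.026+.0149+.0005]))
E
```

```text
[ 0.45484784 -0.03386398  0.0551281 ] [-0.00040648 -0.00082476  0.01372737]
```

Call:
carry_out:
  rows:
    - [0,-0.0008,0.008,0,0,0]
    - [0,0,0.0055,0,0,0]
    - [0,0,0,0,0,0]
    - [0,0,0,0,0,0]

```text
clock: 30.62
eef_pos: [0.4535, -0.0339, 0.0409]
tcp_rot: [-0.0, 0.622, 0.783, -0.0]
force: [-0.6, -0.8, -0.3]
grip_width: 0.603
finger_force: 30.0
```

Call:
carry_out:
  rows:
    - [0,0,0,0,0,0]
    - [0,0,0,0,0,0]
    - [0,0,0,0,0,0]
    - [0,0,-0.02,0,0,0]
    - [0,0,-0.05,0,0,0]
    - [0,0,-0.05,0,0,0]
    - [0.045,0.03,-0.03,0,0,0]
    - [0.045,0.032,0,0,0,0]
    - [0.045,0.031,0,0,0,0]
    - [0.045,0.031,0,0,0,0]
    - [0.035,0.03,0,0,0,6]
    - [0,0,0,0,0,5.5]
  jaw: 0.07

```text
clock: 32.12
eef_pos: [0.5548, 0.2147, 0.1906]
tcp_rot: [-0.001, 0.697, 0.717, 0.001]
force: [-0.7, -0.6, -0.4]
grip_width: 0.797
finger_force: 0.0
```

Call:
carry_out:
  rows:
    - [0,0,0,0,0,0]
    - [0,0,0,0,0,0]

```text
clock: 32.38
eef_pos: [0.5547, 0.2096, 0.1909]
tcp_rot: [0.0, 0.697, 0.717, -0.0]
force: [0.0, 0.2, -0.2]
grip_width: 0.794
finger_force: 0.0
```

```bash
python3 look.py box_a .028 pics/w12.png; python3 look.py lid .032
```

```text
[0.5547 0.2096 0.1909] yaw 91.67 0.7938673325292078 32.375
(0.94, array([555.9, 285. ]), array([52.6, 52.1]), 1.6, array([321., 116.]))
(0.69, array([462.8, -12.4]), array([39. , 40.3]), 12.6, array([249., 343.]))
(0.63, array([451.5, -27. ]), array([51.4, 43.6]), 6.8, array([242., 354.]))
(0.31, array([439.7, 260.6]), array([278.5, 107.8]), 88.8, array([214., 126.]))
[0.5548 0.2095 0.191 ] yaw 91.6 0.7996700665507488 32.475
(0.57, array([441.4, 261.3]), array([276. , 106.1]), 88.5, array([214., 125.]))
```

Call:
carry_out:
  rows:
    - [0.037,0.0015,0.02,0,0,0]
    - [0.038,0.0015,0.03,0,0,0]
    - [0,0,0.04,0,0,0]
    - [0,0,0.04,0,0,0]
    - [0,0,0.025,0,0,0]
    - [0,0,0.0115,0,0,0]
    - [0,0,0,0,0,0]
    - [0,0,0,0,0,0]

```text
clock: 33.58
eef_pos: [0.5565, 0.2858, 0.0257]
tcp_rot: [0.0, 0.697, 0.717, 0.001]
force: [0.4, -0.1, 0.4]
grip_width: 0.796
finger_force: 0.0
```

Call:
carry_out:
  rows:
    - [0,0,0,0,0,0]
    - [0,0,0,0,0,0]
    - [0,0,0,0,0,0]
    - [0,0,0,0,0,0]
    - [0,0,0,0,0,0]
  jaw: 0.0

```text
clock: 34.2
eef_pos: [0.5561, 0.2855, 0.0252]
tcp_rot: [0.0, 0.697, 0.717, 0.0]
force: [-1.2, -1.5, 6.9]
grip_width: 0.598
finger_force: 30.0
```

Call:
carry_out:
  rows:
    - [0,0,-0.03,0,0,0]
    - [0,0,-0.06,0,0,0]
    - [0,0,-0.06,0,0,0]
    - [-0.049,-0.013,-0.02,0,0,0]
    - [-0.049,-0.013,0,0,0,0]
    - [-0.049,-0.013,0,0,0,0]
    - [-0.049,-0.014,0,0,0,0]
    - [-0.049,-0.013,0,0,0,0]
    - [-0.049,-0.013,0,0,0,0]
    - [-0.049,-0.014,0,0,0,0]
    - [-0.049,-0.013,0,0,0,-5.7]
    - [0,0,0,0,0,-5.7]

```text
clock: 35.7
eef_pos: [0.4592, -0.1138, 0.194]
tcp_rot: [-0.0, 0.624, 0.781, -0.001]
force: [-0.3, 0.3, 0.0]
grip_width: 0.597
finger_force: 30.0
```

Call:
carry_out:
  rows:
    - [0,0,0,0,0,0]
    - [0,0,0,0,0,0]

```text
clock: 35.95
eef_pos: [0.4608, -0.1087, 0.1945]
tcp_rot: [-0.0, 0.623, 0.782, 0.0]
force: [0.1, -0.6, -0.6]
grip_width: 0.599
finger_force: 30.0
```

```bash
python3 look.py box_a .044 pics/w13.png; python3 - <<'E'
from h import *
s=manip.state()
im=cv2.imread('pics/w13.png')
cv2.imwrite('pics/w13c.png',cv2.resize(im[60:260,220:420],None,fx=3,fy=3))
E
```

```text
[ 0.4608 -0.1087  0.1945] yaw 102.94 0.5990807675499404 35.95
(0.98, array([ 476.7, -177. ]), array([107.1, 109.8]), 13.0, array([318., 252.]))
(0.89, array([453.1, -32.1]), array([53.4, 53.7]), 14.8, array([328., 116.]))
(0.43, array([440.3, -63. ]), array([7.8, 1. ]), 12.7, array([317., 144.]))
```

View pics/w13c.png

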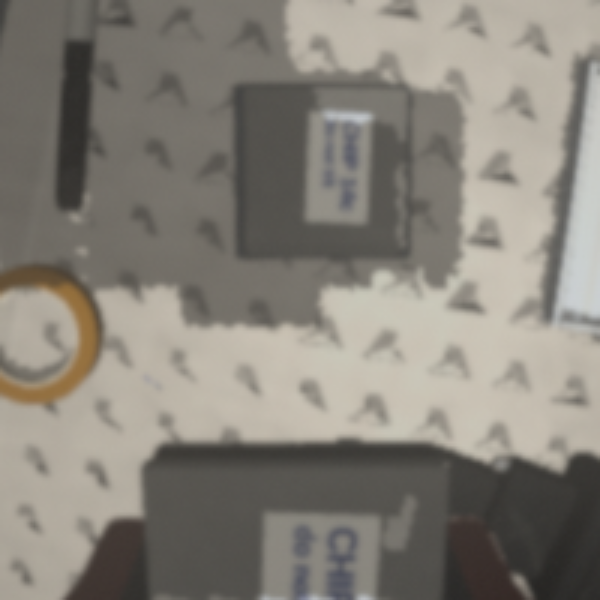

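The two-box pile is centred on the plate (253–410 by 85–255), and the held box is square in the grip with almost no offset.

Call:
carry_out:
  rows:
    - [0.038,0.005,0,0,0,0]
    - [0.0378,0.0052,0.02,0,0,0]
    - [0,0,0.04,0,0,0]
    - [0,0,0.03,0,0,0]
    - [0,0,0.02,0,0,0]
    - [0,0,0.01,0,0,0]
    - [0,0,0,0,0,0]
    - [0,0,0,0,0,0]

```text
clock: 37.05
eef_pos: [0.4541, -0.0331, 0.0752]
tcp_rot: [0.001, 0.623, 0.783, 0.0]
force: [0.6, -0.3, -0.8]
grip_width: 0.6
finger_force: 30.0
```

```bash
python3 - <<'E'
from h import *
s=manip.state()
print(s['eef_pos'],delta([.4537,-.0325,.0597]))
E
```

```text
[ 0.45414342 -0.03306845  0.07515525] [ 0.00066032 -0.00032198  0.01545461]
```

Call:
carry_out:
  rows:
    - [0.0005,0,0.009,0,0,0]
    - [0,0,0.006,0,0,0]
    - [0,0,0,0,0,0]
    - [0,0,0,0,0,0]

```text
clock: 37.55
eef_pos: [0.4534, -0.0327, 0.0594]
tcp_rot: [-0.0, 0.623, 0.783, 0.0]
force: [-0.6, -0.5, -0.3]
grip_width: 0.6
finger_force: 30.0
```

Call:
carry_out:
  rows:
    - [0,0,0,0,0,0]
    - [0,0,0,0,0,0]
    - [0,0,0,0,0,0]
    - [0,0,-0.02,0,0,0]
    - [0,0,-0.05,0,0,0]
    - [0,0,-0.05,0,0,0]
    - [0.045,0.008,-0.02,0,0,0]
    - [0.045,0.009,0,0,0,0]
    - [0.045,0.009,0,0,0,0]
    - [0.045,0.009,0,0,0,7.2]
    - [0.02,0,0,0,0,7.3]
    - [0,0,0,0,0,0]
  jaw: 0.07

```text
clock: 39.05
eef_pos: [0.4446, 0.1719, 0.1996]
tcp_rot: [-0.0, 0.715, 0.699, 0.0]
force: [-0.6, 0.5, 0.2]
grip_width: 0.794
finger_force: 0.0
```

Call:
carry_out:
  rows:
    - [0,0,0,0,0,0]
    - [0,0,0,0,0,0]
  jaw: 0.05

```text
clock: 39.3
eef_pos: [0.4453, 0.169, 0.1993]
tcp_rot: [0.0, 0.716, 0.698, -0.0]
force: [0.2, -0.6, -0.2]
grip_width: 0.606
finger_force: 0.0
```

```bash
python3 look.py lid .032 pics/w14.png; python3 look.py lid_handle .064; python3 - <<'E'
from h import *
im=manip.snapshot('wrist')
# handle = dark elongated blob: threshold
g=cv2.cvtColor(im,cv2.COLOR_BGR2GRAY)
m=(g<55).astype(np.uint8);n,l,st,ce=cv2.connectedComponentsWithStats(m)
for i in range(1,n):
    if 150<st[i,4]<4000:
        c=cv2.findContours((l==i).astype(np.uint8),0,1)[0][0][:,0]
        r=cv2.minAreaRect((unproj('wrist',c,.064)[:,:2]*1000).astype(np.float32));print(st[i],np.round(r[0],1),np.round(r[1],1),round(r[2],1))
E
```

```text
[0.4453 0.169  0.1993] yaw 88.47 0.606457530221776 39.3
(0.72, array([437.5, 246. ]), array([255.9,  99.9]), 88.7, array([309., 106.]))
[0.4453 0.1693 0.1994] yaw 88.44 0.5792253285744636 39.4
(0.95, array([438.8, 246.2]), array([230.7,  89.1]), 89.1, array([309., 106.]))
[302  64  12  63 449] [438.3 265.6] [58.  10.1] 88.3
[588 115  52  11 288] [847.  269.2] [135.8  11.8] 3.4
[  0 156  20 116 328] [-41.5 154.7] [190.1  28.9] 78.2
[519 160  25  25 375] [681.9 195.1] [25.4 33.8] 74.9
[306 327  40  14 217] [448.7   3.7] [47.8  9.4] 14.9
[ 593  345   47   55 1448] [1288.4 -421.7] [163.6 592.3] 45.1
```

View pics/w14.png

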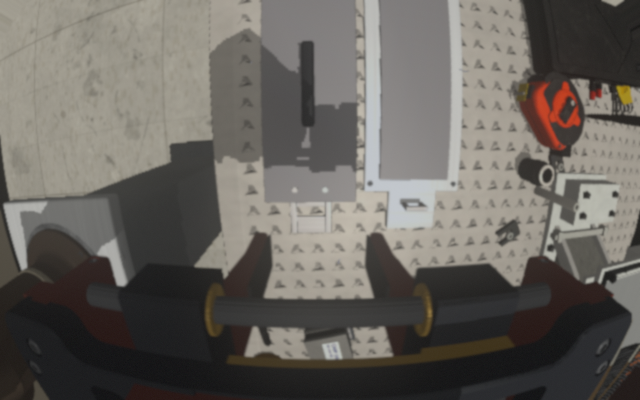

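The tray is empty. The cover hasn't moved: its handle spans (307,42)–(306,125), which matches where I released it. I'll grasp at the release pose.

Call:
carry_out:
  rows:
    - [0.039,-0.004,0,0,0,0]
    - [0.0385,-0.0035,0.03,0,0,0]
    - [0,0,0.04,0,0,0]
    - [0,0,0,0,0,0]
    - [0,0,0,0,0,0]

```text
clock: 40.17
eef_pos: [0.4401, 0.2481, 0.1304]
tcp_rot: [0.0, 0.716, 0.698, 0.0]
force: [0.5, -0.6, -0.2]
grip_width: 0.57
finger_force: 0.0
```

```bash
python3 - <<'E'
from h import *
im=manip.snapshot('wrist')
cv2.imwrite('pics/w15.png',cv2.resize(im[60:400,160:480],None,fx=1.7,fy=1.7))
print(manip.state()['eef_pos'],delta([.4399,.2464,.051]))
E
```

```text
[0.44045184 0.24813549 0.1308379 ] [-0.0018068  -0.00062963  0.07983575]
```

View pics/w15.png

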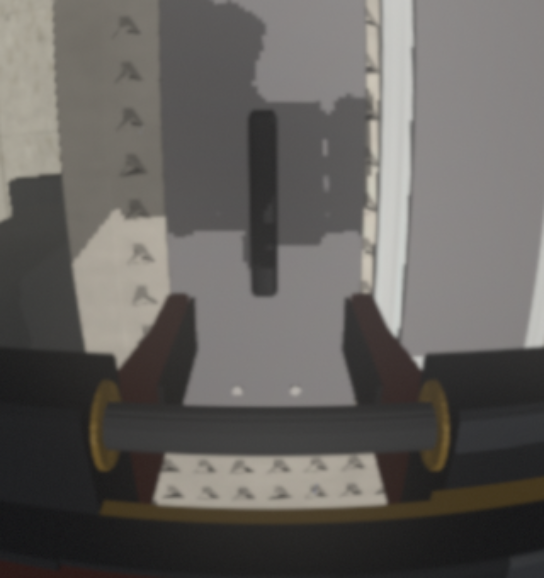

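```bash
python3 - <<'E'
from h import *
f=lambda u,v,z:(unproj('wrist',[[160+u/1.7,60+v/1.7]],z)[0]*1000).round(1)
print(f(263,110,.064),f(264,296,.064))
E
```

```text
[440.3 317.5  64. ] [438.3 236.3  64. ]
```

Call:
carry_out:
  rows:
    - [-0.0015,-0.0005,0.04,0,0,0]
    - [0,0,0.025,0,0,0]
    - [0,0,0.0145,0,0,0]
    - [0,0,0,0,0,0]
    - [0,0,0,0,0,0]

```text
clock: 40.85
eef_pos: [0.4398, 0.247, 0.0511]
tcp_rot: [0.0, 0.716, 0.698, 0.001]
force: [-0.1, -0.4, 0.1]
grip_width: 0.569
finger_force: 0.0
```

Call:
carry_out:
  rows:
    - [0,0,0,0,0,0]
    - [0,0,0,0,0,0]
    - [0,0,0,0,0,0]
    - [0,0,0,0,0,0]
    - [0,0,0,0,0,0]
    - [0,0,0,0,0,0]
  jaw: 0.0

```text
clock: 41.6
eef_pos: [0.4389, 0.2466, 0.05]
tcp_rot: [0.0, 0.716, 0.698, -0.0]
force: [-1.1, -0.8, 2.6]
grip_width: 0.136
finger_force: 30.0
```

The handle now measures at y ≈ 0.277, so the cover was knocked about 3 cm in +y. I'll open, slide along the bar to its middle and grip again.

Call:
carry_out:
  rows:
    - [0,0,0,0,0,0]
    - [0,0,0,0,0,0]
    - [0,0,-0.001,0,0,0]
    - [0.014,0,0,0,0,0]
    - [0.0145,0,0,0,0,0]
    - [0,0,0,0,0,0]
    - [0,0,0,0,0,0]
  jaw: 0.03

```text
clock: 42.48
eef_pos: [0.4395, 0.2752, 0.0507]
tcp_rot: [0.0, 0.716, 0.698, -0.0]
force: [-0.3, -1.1, -0.6]
grip_width: 0.34
finger_force: 0.0
```

```bash
python3 - <<'E'
from h import *
im=manip.snapshot('wrist');print(manip.state()['eef_pos'])
cv2.imwrite('pics/w16.png',cv2.resize(im[60:400,160:480],None,fx=1.7,fy=1.7))
E
```

```text
[0.43967786 0.27483625 0.05075045]
```

View pics/w16.png

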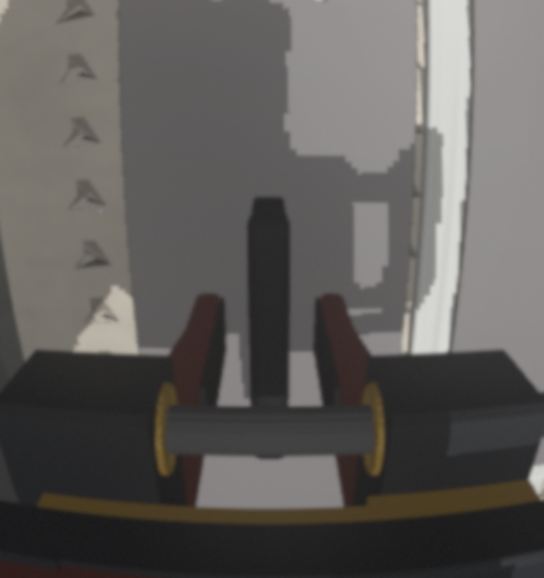

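I count 17 pictures viewed so far, which is over the limit of 14. I will view no more and work only from measurements. This last one shows the bar between the fingers, from about row 197 to 458.

```bash
python3 - <<'E'
from h import *
f=lambda u,v,z:(unproj('wrist',[[160+u/1.7,60+v/1.7]],z)[0]*1000).round(1)
print(f(268,197,.064),f(268,222,.064),f(268,458,.064),manip.state()['eef_pos'])
print([ (np.round(d['point'],4).tolist(),round(d['confidence'],2)) for c in ['side','scene'] for _ in [manip.snapshot(c)] for t in ['lid','lid_handle'] for d in manip.spot_in(c,t)])
E
```

```text
[441.  322.8  64. ] [440.9 315.9  64. ] [438.7 236.6  64. ] [0.43967786 0.27483625 0.05075045]
[([0.4249, 0.3306, 0.0299], 0.87), ([0.4238, 0.3341, 0.0326], 0.98), ([0.4301, 0.2103, 0.0315], 0.62), ([0.4304, 0.2124, 0.0277], 0.96), ([0.4432, -0.0584, 0.014], 0.59)]
```

Call:
carry_out:
  rows:
    - [0,0,0,0,0,0]
    - [0,0,0,0,0,0]
    - [0,0,0,0,0,0]
    - [0,0,0,0,0,0]
    - [0,0,0,0,0,0]
    - [0,0,0,0,0,0]
  jaw: 0.0

```text
clock: 43.58
eef_pos: [0.4398, 0.275, 0.0509]
tcp_rot: [0.0, 0.716, 0.698, -0.0]
force: [0.3, -0.3, 1.2]
grip_width: 0.133
finger_force: 30.0
```

Call:
carry_out:
  rows:
    - [0,0,-0.01,0,0,0]
    - [0,0,-0.02,0,0,0]
    - [0,0,-0.025,0,0,0]
    - [0,0,-0.025,0,0,0]
    - [0.0028,0.03,0,0,0,0]
    - [0.0028,0.03,0,0,0,0]
    - [0.0028,0.03,0,0,0,0]
    - [0.0028,0.0288,0,0,0,0]
    - [0,0,0,0,0,0]
    - [0,0,0,0,0,0]
    - [0,0,0,0,0,0]

```text
clock: 44.95
eef_pos: [0.5579, 0.2833, 0.1314]
tcp_rot: [-0.0, 0.716, 0.698, -0.0]
force: [1.0, 0.6, -3.0]
grip_width: 0.131
finger_force: 30.0
```

```bash
python3 - <<'E'
from h import *
s=manip.state();M=rot(s['tcp_rot']).as_matrix();print(s['eef_pos'],np.degrees(np.arctan2(M[1,0],M[0,0])),delta([.5587,.2832,.0567]),s['grip_width'],s['force'])
E
```

```text
[0.55794147 0.28332943 0.13144536] 88.54771371939354 [-0.00010697  0.00077063  0.07474527] 0.13128425641331243 [ 1.03626178  0.56143758 -2.97246756]
```

Call:
carry_out:
  rows:
    - [0,0.0006,0.03,0,0,0]
    - [0,0,0.02,0,0,0]
    - [0,0,0.008,0,0,0]
    - [0,0,0.006,0,0,0]
    - [0,0,0.005,0,0,0]
    - [0,0,0,0,0,0]
    - [0,0,0,0,0,0]

```text
clock: 45.82
eef_pos: [0.5597, 0.2833, 0.0623]
tcp_rot: [0.0, 0.716, 0.698, 0.0]
force: [-0.2, 0.7, -2.6]
grip_width: 0.132
finger_force: 30.0
```

Call:
carry_out:
  rows:
    - [0,0,0.003,0,0,0]
    - [0,0,0.002,0,0,0]
    - [0,0,0.0007,0,0,0]
    - [0,0,0,0,0,0]
    - [0,0,0,0,0,0]

```text
clock: 46.45
eef_pos: [0.5595, 0.2831, 0.057]
tcp_rot: [0.0, 0.716, 0.698, 0.0]
force: [-2.0, -1.3, 5.6]
grip_width: 0.135
finger_force: 30.0
```

Call:
carry_out:
  rows:
    - [0,0,0,0,0,0]
    - [0,0,0,0,0,0]
    - [0,0,0,0,0,0]
    - [0,0,0,0,0,0]
    - [0,0,-0.03,0,0,0]
    - [0,0,-0.05,0,0,0]
    - [-0.03,0,-0.05,0,0,0]
    - [-0.05,0,-0.04,0,0,0]
    - [-0.05,0,0,0,0,0]
    - [-0.05,0,0,0,0,0]
    - [0,0,0,0,0,0]
    - [0,0,0,0,0,0]
  jaw: 0.05

```text
clock: 47.95
eef_pos: [0.5547, 0.1048, 0.2255]
tcp_rot: [-0.0, 0.716, 0.698, 0.0]
force: [-0.3, -0.3, -0.1]
grip_width: 0.569
finger_force: 0.0
```

```bash
python3 - <<'E'
from h import *
im=manip.snapshot('wrist');s=manip.state();print(s['eef_pos'],s['clock'])
for t,z in [('lid',.038),('tray',.006),('pin',.015),('dish',.016)]:
    print(t,rect('wrist',t,z),[(np.round(d['point'],3).tolist(),round(d['confidence'],2)) for d in manip.spot_in('wrist',t)])
# handle: dark blob; lid vs hypothesised outlines of lid top front edge when seated
g=cv2.cvtColor(im,cv2.COLOR_BGR2GRAY);n,l,st,ce=cv2.connectedComponentsWithStats((g<60).astype(np.uint8))
for i in range(1,n):
    if 100<st[i,4]<4000 and st[i,1]<250:
        c=cv2.findContours((l==i).astype(np.uint8),0,1)[0][0][:,0]
        r=cv2.minAreaRect((unproj('wrist',c,.07)[:,:2]*1000).astype(np.float32));print(np.round(r[0],1),np.round(r[1],1),round(r[2],1))
E
```

```text
[0.55463107 0.10570429 0.22544992] 48.0
lid [(0.77, array([557. , 220.1]), array([194.8,  99. ]), 88.6, array([318.,  74.])), (0.26, array([582.1,   2.2]), array([ 8.8, 51.8]), 0.2, array([342., 269.]))] [([0.56, 0.232, 0.036], 0.64)]
tray [] [([0.55, 0.18, 0.008], 0.73)]
pin [(0.77, array([582.3,  -9.8]), array([10.6, 56.7]), 4.6, array([342., 269.]))] [([0.58, -0.011, 0.017], 0.57)]
dish [(0.58, array([578.1,  -8.3]), array([ 77.3, 105.6]), 2.9, array([337., 263.])), (0.56, array([582.8,  -9.7]), array([10.6, 56.7]), 0.7, array([342., 268.]))] [([0.577, -0.008, 0.006], 0.59)]
[558.4 270.8] [61.6  8.9] 88.4
[739.2 263.1] [30.1 14.6] 53.1
[700.  234.2] [ 7.6 51.7] 41.8
[743.2 209. ] [29.9 14.5] 24.6
[693.3 186. ] [24.  19.7] 84.8
[713.4 184.9] [11.1 13. ] 0.9
```

Call:
carry_out:
  rows:
    - [-0.046,-0.014,0,0,0,0]
    - [-0.046,-0.015,0,0,0,0]
    - [-0.046,-0.015,0,0,0,0]
    - [-0.046,-0.015,0,0,0,0]
    - [-0.046,-0.015,0,0,0,0]
    - [0,0,0,0,0,0]
    - [0,0,0,0,0,0]

```text
clock: 49.28
eef_pos: [0.475, -0.1229, 0.2254]
tcp_rot: [0.0, 0.716, 0.698, 0.0]
force: [-0.4, -0.5, 0.5]
grip_width: 0.571
finger_force: 0.0
```

```bash
python3 look.py box_a .062; python3 look.py dish .016; python3 - <<'E'
from h import *
for c in ['side','scene']:
  manip.snapshot(c)
  for t in ['lid','box_a','tray']: print(c,t,[(np.round(d['point'],3).tolist(),round(d['confidence'],2)) for d in manip.spot_in(c,t)])
E
```

```text
[ 0.475  -0.1229  0.2254] yaw 88.49 0.5710180634956898 49.275
(0.87, array([453.9, -32.2]), array([53.2, 53.6]), 13.9, array([295., 104.]))
(0.38, array([471.4, -56.2]), array([20.1,  2.9]), 15.3, array([313., 126.]))
[ 0.4753 -0.122   0.2255] yaw 88.63 0.568775197493741 49.375
(0.93, array([580.8, -14.2]), array([83.6, 99.8]), 5.6, array([404.,  90.]))
side lid [([0.549, 0.304, 0.038], 0.93)]
side box_a [([0.448, -0.028, 0.06], 0.72), ([0.44, -0.012, 0.015], 0.5), ([0.438, -0.008, 0.034], 0.41)]
side tray [([0.504, 0.311, 0.004], 0.78)]
scene lid [([0.548, 0.232, 0.036], 0.83), ([0.437, -0.061, 0.004], 0.27)]
scene box_a [([0.394, -0.615, 0.021], 0.86), ([0.449, -0.044, 0.058], 0.79), ([0.444, -0.053, 0.016], 0.67), ([0.439, -0.054, 0.035], 0.58)]
scene tray [([0.441, -0.058, 0.016], 0.65), ([0.51, 0.159, 0.002], 0.64)]
```

```bash
python3 -c "
from plant import manip
print(manip.close_job())"
```

```text
the job is handed in; nothing more can be done
None
```

The job is handed in but its verdict wasn't shown; by my final measurements, all three boxes are stacked centred on the plate, the cover is back down on the empty tray and the pin is in the dish, though I viewed 17 pictures, over the limit of 14.

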